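Shift the gear selector on the test bench into third

ROBOT

A 6-joint arm with a two-finger parallel gripper is mounted at the origin on the work surface. World frame = base frame: x ahead of the robot, y to its left, z up, the work surface at z = 0. Lengths are in mm, angles in rad, forces in N, time in s.
With the tool pointing down it reaches from about 225 to 875 mm from the base axis. Payload 3.4 kg.
Tool frame: the origin (TCP) lies on the centre line of the jaws, within the pads' length; the fingertips stand 19 mm ahead of it and the grasp point (between the pads) is the TCP; z points along the fingers, y is the line along which they close (so a half turn about z gives the same grasp; the last joint's range is limited). The gripper opens to 85 mm and grips with 20 to 120 N. Pads are 22 mm wide; open, the fingers measure 114 mm over their backs; the gripper's body (76 mm by 85 mm) begins 54 mm behind the grasp point. The pads swing forward as they close: fully open they stand 13 mm farther back than shut.
Start: joints at [1.062, 0.276, 1.505, -0, 1.361, -0.121], TCP at [217.457, 532.331, 223.028] pointing down, gripper open.
Joint ranges: [-2.89, 2.89], [-0.75, 2.08], [0.22, 2.7], [-1.18, 4.32], [0.11, 2.71], [-2.7, 2.7]. Speed limits (rad/s): [2.57, 2.57, 3.14, 3.14, 3.14, 3.14].

INTERFACE

Orientations are given as a unit quaternion [w, x, y, z].
In Python, from workcell import arm, optics, hand_in gives the robot as it stands.
- The arm moves only by the shell command python3 -m jog 'ROWS' [FORCE]. ROWS is JSON, a list of rows, each a list of 7 numbers: the turn, a rotation vector about the tool's x, y, z in units of 5 degrees (1.0 is 5 degrees), then the shift along the tool's x, y, z in units of 25 mm (1.0 is 25 mm), then the opening, from 0 (shut) to 1 (fully open). A call has 1 to 12 rows; each row is the pose to reach, as a shift and turn from the pose commanded when the call began, along the tool's axes at that moment; what a row does not reach only later rows make up. A row lasts 1/12 s, in which the tool goes at most 41.7 mm and 7.16 degrees, less where a joint would pass 70% of its speed; a pose out of reach is approached as far as the arm can. A call with a gripper value outside its range is refused whole. The fingers move at their own pace and stop on an object; FORCE is the grip in N (left out, the last holds). Time passes only in rows, so rows that repeat a pose let the fingers close. It gives the time, the measured TCP pose, the force, the opening and the grip force at its end, in the units of the state.
- arm.state(): the state, without advancing time (a new reading comes with each control period).
- optics.capture(name): name is "side" or "top"; returns (picture, depth): 480x640x3 uint8, blue, green, red; 480x640 float32, mm along the optical axis (not along the pixel's ray), 0 where there is no reading.
- optics.camera_params(name): a dict with "camera_matrix" (3x3 intrinsics, pixels), "cam_to_world" (4x4, takes a point from camera to world coordinates). Camera axes: x right, y down, z forward; pixel columns grow to the right and rows downward; lengths in mm; the calibration is good to about 2 mm. A picture is of the moment at which its call begins. camera_params takes no time and is no camera call.
- hand_in(): hands the job in; it is judged then, once.
The state is a dict: "time_s": time; "q": joint angles; "joint_vel": joint speeds; "effort": joint torques, N m; "tool_pos": TCP position; "eef_rot": TCP orientation; "contact_force": force on the tool from outside, world axes, zero at the start; "wrist_torque": the same for the moment, N m; "width": opening from 0.0 (shut) to 1.0 (fully open); "gripper_force": force on a finger pad.
Only numpy, scipy, OpenCV 4.12 (cv2) and the standard library are available. Lean on these libraries where they do the work, as an engineer would, in place of code of your own. Each camera call takes 0.05 s, during which the arm holds its last target. There are 200 camera calls.

TASK

Shift the gear selector on the turntable into third for its next measurement, pushing the knob with the fingers and never gripping it. Bring the lever to neutral, push it across through the middle passage of the H-gate to the right-hand lane (right as you face towards the plug socket), and push it forward, fully home in the third-gear slot, the end of that lane nearest the socket. Push gently, leave the lever there, and do not disturb the loose things on the turntable and the bench.

Things in the scene. Friction and masses are not known exactly. Their poses are not given: they have to be found in the camera images.
- selector: Gear selector unit on a round dark turntable (300 mm across, 28 mm high), fixed and locked. Origin on the bench under the middle of the housing; z up; +x is FORWARD, the end with the round black plug socket (26 mm across, standing out 30 mm); +y is LEFT. Forward points roughly away from the robot. Grey cast housing 150 mm long (x), 110 mm wide (y); its top is the steel gate plate, 105 mm above the bench.
- gate_middle (a point): Middle of the gate plate's top face, axes as the selector's. The H-shaped opening: two lanes along x, each 14 mm wide and 52 mm long, centre lines 12.6 mm left and right of this point, joined half-way by one cross passage 18 mm wide. The two round-nosed tongues between the lanes are 11 mm wide. The lever starts anywhere along the left lane (first, second or between).
- third_end (a point): Fixed point on the top face of the gate plate: where the middle of the stem stands with the lever home in third, 19.5 mm forward and 12.6 mm right of the plate's middle. First = left lane forward, second = left lane rearward, third = right lane FORWARD, fourth = right lane rearward, neutral = the cross passage.
- lever_pivot (a point): The fixed point about which the lever tilts: in the middle of the housing, 55 mm above the bench, below the gate plate.
- knob (a point): Centre of the lever's black knob: cylinder 36 mm across, 50 mm tall, rounded ends, on a 10 mm steel stem. It is 150 mm from the pivot along the stem: 205 mm above the bench with the lever upright, up to 15 mm lower when tilted. Its z axis points up along the stem; it follows the lever.
- lever_fore_aft (a joint): Fore-and-aft tilt of the lever, rad: 0 in neutral, +0.38 fully forward (home in first or third), -0.38 fully rearward (second or fourth). The knob travels about 56 mm each way. Friction holds it where it is left; about 3 N at the knob moves it. No spring.
- lever_cross (a joint): Sideways tilt, rad: -0.26 in the left lane, +0.26 in the right lane (the knob travels about 38 mm to each side). It can change lanes only with lever_fore_aft within about 0.08 of 0 (12 mm at the knob); from slightly farther off the round noses guide the stem in, less easily. Friction as for the fore-and-aft tilt.
- spare_knob: Bystander: loose black shift knob, 36 mm across, 50 mm tall, standing on the turntable to the right of the housing. Origin at the centre of its underside.
- relay: Bystander: loose clear-cased relay, 30 x 38 x 50 mm, standing on the turntable to the left of the housing. Origin at the centre of its underside.
- screwdriver: Bystander: screwdriver 190 mm long lying on the bench to the right. Origin under its middle.
- multimeter: Bystander: handheld multimeter 185 x 88 x 35 mm lying on the bench to the left. Origin at the centre of its underside.
- fuse_jar: Bystander: jar 52 mm across, 62 mm tall, on the bench to the right. Origin at the centre of its underside.
- terminal_strip: Bystander: black terminal strip 90 x 22 x 22 mm, lying on the turntable behind the housing (robot side). Origin at the centre of its underside.
- cleaner_can: Bystander: can 52 mm across, 150 mm tall, on the bench to the left. Origin at the centre of its underside.

How it is judged (in metres and radians):
At the end, for the whole second after the job is handed in: The lever stands still, home in third: lever_fore_aft above 0.33 rad (stop at 0.38) and lever_cross above 0.19 rad (right lane), and every loose thing is within 20 mm of where it stood (value of joint lever_fore_aft above 0.33 rad and value of joint lever_cross above 0.19 rad and velocity of joint lever_fore_aft between -0.05 and 0.05 rad/s and velocity of joint lever_cross between -0.05 and 0.05 rad/s and distance of each of spare_knob, relay, screwdriver, multimeter, fuse_jar, terminal_strip, cleaner_can from where it was at the start of the episode below 0.02 m); the robot touches nothing.
It fails at once if the lever or the selector is gripped or forced: the fingers load it with more than 35 N (contact force between the fingers and selector above 35 N).
It fails at once if a loose thing is picked up or pushed away (moved over 30 mm) (distance of any of spare_knob, relay, screwdriver, multimeter, fuse_jar, terminal_strip, cleaner_can from where it was at the start of the episode above 0.03 m).
It also fails if it takes over 51 s, if anything falls off the work surface, if the arm or the gripper's body presses on something with over 40 N, if the wrist force passes 120 N, or if a joint passes its speed limit or range.

## Working session

There is one attempt and no reset: what is moved stays moved. The work goes in short steps, Python scripts to look and compute and a shell command to move; the robot and the scene stay as the last step left them, time stands still between calls to the robot, and variables do not carry over. Pictures are saved under pics/ and viewed, at most 10 in all, crops included, and the job is handed in when it is done.

```bash
mkdir -p pics; cat > h.py <<'E'
import numpy as np, cv2
from workcell import arm, optics, hand_in
def snap(n,f):
    p,d=optics.capture(n); cv2.imwrite(f'pics/{f}.png',p); np.save(f'pics/{f}.npy',d); return p,d
def cloud(n,d):
    c=optics.camera_params(n);K=np.array(c['camera_matrix']);T=np.array(c['cam_to_world'])
    v,u=np.indices(d.shape); P=np.stack([(u-K[0,2])/K[0,0]*d,(v-K[1,2])/K[1,1]*d,d],-1)
    W=P@T[:3,:3].T+T[:3,3]; W[d==0]=np.nan; return W
E
python3 - <<'E'
from h import *
for n in('top','side'):
    snap(n,n+'0'); print(np.round(optics.camera_params(n)['cam_to_world'],2))
s=arm.state();print(s['tool_pos'],s['eef_rot'],s['time_s'])
E
```

```text
[[ 1.0000e-02 -9.9000e-01  1.2000e-01  4.3829e+02]
 [-1.0000e+00 -1.0000e-02 -1.0000e-02  8.3000e+00]
 [ 1.0000e-02 -1.2000e-01 -9.9000e-01  1.0604e+03]
 [ 0.0000e+00  0.0000e+00  0.0000e+00  1.0000e+00]]
[[ 9.6000e-01 -1.4000e-01  2.3000e-01  2.8625e+02]
 [-2.7000e-01 -5.4000e-01  8.0000e-01 -8.5801e+02]
 [ 1.0000e-02 -8.3000e-01 -5.5000e-01  7.1841e+02]
 [ 0.0000e+00  0.0000e+00  0.0000e+00  1.0000e+00]]
[217.20237824 531.87608995 222.21646251] [-2.60817979e-04  1.92699914e-01  9.81257374e-01 -8.00587117e-04] 0.1
```

View pics/top0.png

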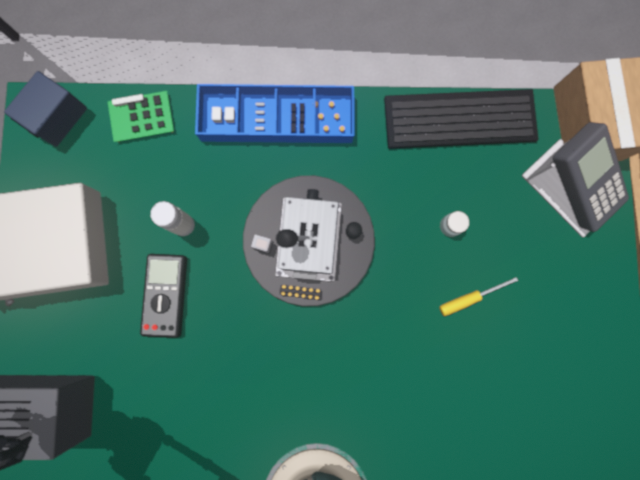

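View pics/side0.png

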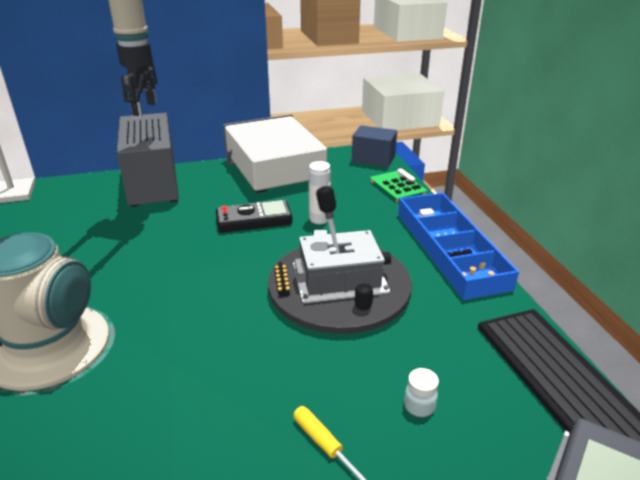

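The top view shows the housing at about (309,238), the socket at (313,194), the knob at (287,238), the spare knob at (354,231), the relay at (262,243) and the terminal strip at (300,293). The lever leans left. Next I'll fit the plate and the knob from depth.

```bash
cat >> h.py <<'E'
def plate(d):
    W=cloud('top',d); z=W[...,2]
    m=(abs(z-105)<6); m[:170]=0; m[310:]=0; m[:,240:]&=True; m[:,:250]=0; m[:,370:]=0
    P=W[m][:,:2].astype(np.float32); (c,s,a)=cv2.minAreaRect(P); return c,s,a,np.median(z[m]),len(P)
def knob(n,d,c,zlo=150,zhi=225,r=95):
    W=cloud(n,d); m=(W[...,2]>zlo)&(W[...,2]<zhi)&(np.hypot(W[...,0]-c[0],W[...,1]-c[1])<r)
    return W[m]
E
python3 - <<'E'
from h import *
d=np.load('pics/top0.npy'); r=plate(d); print(r)
W=cloud('top',d)
print('socket',W[194,313],'spare',W[231,354],'relay',W[243,262],'strip',W[293,300],'disc',W[210,270])
for n in('top','side'):
    k=knob(n,np.load(f'pics/{n}0.npy'),r[0]); print(n,len(k),k.min(0),k.max(0),k.mean(0),np.median(k[k[:,2]>k[:,2].max()-4],0))
E
```

```text
((568.5947265625, 22.167144775390625), (110.22489166259766, 150.44674682617188), 85.21122741699219, np.float64(104.17118400368446), 3080)
socket [661.33104631  11.4171899   79.68503732] spare [581.44926401 -78.07419197  74.32692813] relay [553.72853302 120.52077259  75.4971264 ] strip [447.34186483  38.44588242  46.70042126] disc [635.41908553 109.41410296  26.34363428]
top 339 [529.96735805  40.79929446 187.03435626] [567.66697885  81.06731738 224.99703863] [546.32979152  60.12193788 215.7380515 ] [547.70534734  61.77583678 222.66802478]
side 517 [527.28972542  36.54548554 150.66177589] [564.65482695  73.29311982 223.92043001] [544.61954497  47.67171491 196.41087691] [545.53231893  55.39639961 221.13231904]
```

```bash
cat >> h.py <<'E'
from scipy.spatial.transform import Rotation as R
C=np.array([568.6,22.2]); A=np.deg2rad(-5.3)
F=np.array([np.cos(A),np.sin(A)]); L=np.array([-np.sin(A),np.cos(A)])
def sel(p): d=np.asarray(p)[:2]-C; return np.round([d@F,d@L,p[2]],1)
def pose():
    s=arm.state(); w,x,y,z=s['eef_rot']; return np.array(s['tool_pos']),R.from_quat([x,y,z,w]),s
def go(f,l,z):
    p,r,s=pose(); t=np.array([*(C+F*f+L*l),z])
    Rt=R.from_matrix(np.column_stack([[*-F,0],[*L,0],[0,0,-1]]))
    print(s['time_s'],sel(p),'turn',np.round(np.rad2deg((r.inv()*Rt).as_rotvec())/5,2),'shift',np.round(r.inv().apply(t-p)/25,2))
E
python3 - <<'E'
from h import *
k=[547,60,222];print(sel(k));go(-75,35,300)
E
```

```text
[-25.   35.6 222. ]
0.1 [-397.   475.   222.2] turn [-0.02 -0.01 -3.38] shift [-17.44 -13.1   -3.09]
```

```bash
python3 -m jog '[[0,0,0,0,0,-2,0],[0,0,-1,-2,-1.5,-3.1,0],[0,0,-3.4,-17.4,-13.1,-3.1,0],[0,0,-3.4,-17.4,-13.1,-3.1,0],[0,0,-3.4,-17.4,-13.1,-3.1,0],[0,0,-3.4,-17.4,-13.1,-3.1,0],[0,0,-3.4,-17.4,-13.1,-3.1,0],[0,0,-3.4,-17.4,-13.1,-3.1,0],[0,0,-3.4,-17.4,-13.1,-3.1,0],[0,0,-3.4,-17.4,-13.1,-3.1,0],[0,0,-3.4,-17.4,-13.1,-3.1,0],[0,0,-3.4,-17.4,-13.1,-3.1,0]]' 20; python3 -c "
from h import *
go(-75,35,300)"
```

```text
time_s: 1.1
tool_pos: [448.3, 143.8, 297.6]
eef_rot: [-0.0, 0.046, 0.999, 0.0]
contact_force: [1.1, 0.5, 0.1]
width: -0.001
gripper_force: 0.0
1.1 [-131.   109.9  297.6] turn [ 0.   -0.    0.02] shift [-2.24 -3.   -0.1 ]
```

```bash
python3 -m jog '[[0,0,0,0,0,0,0],[0,0,0,-1,-1.5,0,0],[0,0,0,-1.5,-2.5,0,0],[0,0,0,-1.5,-2.5,0,0],[0,0,0,-1.5,-2.5,0,0]]'; python3 - <<'E'
from h import *
go(-75,35,200)
snap('top','t1'); snap('side','s1')
for n,f in(('top','t1'),('side','s1')):
    k=knob(n,np.load(f'pics/{f}.npy'),C+F*-25+L*37,zlo=165,r=35); print(n,len(k),sel(k.mean(0)),k[:,2].max() if len(k) else 0)
a=cv2.imread('pics/s1.png')[150:330,220:440]; b=cv2.imread('pics/t1.png')[150:330,220:440]
cv2.imwrite('pics/c1.png',cv2.resize(np.vstack([a,b]),None,fx=1.65,fy=1.65,interpolation=2))
E
```

```text
time_s: 1.52
tool_pos: [479.8, 79.2, 297.0]
eef_rot: [-0.001, 0.047, 0.999, 0.0]
contact_force: [0.1, -0.1, -0.2]
width: 0.005
gripper_force: 0.0
1.5167 [-93.7  48.5 297. ] turn [ 0.   -0.02 -0.02] shift [-0.75 -0.54  3.88]
top 0 [nan nan nan] 0
side 475 [-26.8  23.3 200.1] 222.70597039062494<stdin>:5: RuntimeWarning: Mean of empty slice.
  ret = um.true_divide(
```

View pics/c1.png

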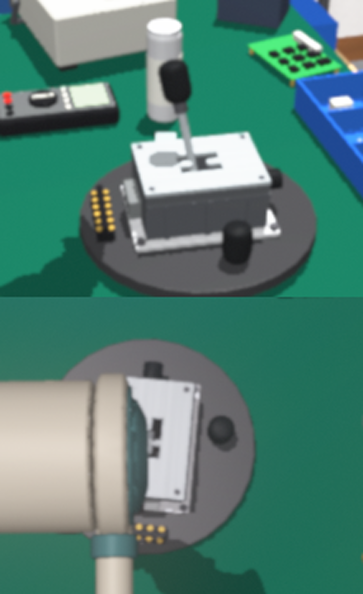

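The side crop shows the lever leaning left and slightly rearward, with the knob at about (176,80) in the crop. The arm blocks the top view. I'll go down behind the knob and push forward.

```bash
python3 -m jog '[[0,0,0,-0.7,-0.5,0,0],[0,0,0,-0.7,-0.5,1.2,0],[0,0,0,-0.7,-0.5,2.5,0],[0,0,0,-0.7,-0.5,3.5,0],[0,0,0,-0.7,-0.5,3.9,0],[0,0,0,-0.7,-0.5,3.9,0],[0,0,0,-0.7,-0.5,3.9,0]]'; python3 - <<'E'
from h import *
go(-29,36,199)
E
```

```text
time_s: 2.2
tool_pos: [496.1, 67.0, 200.8]
eef_rot: [0.0, 0.045, 0.999, 0.0]
contact_force: [0.5, 0.4, 0.3]
width: -0.002
gripper_force: 0.0
2.2 [-76.4  37.9 200.8] turn [0.   0.01 0.03] shift [-1.89 -0.08  0.07]
```

```bash
python3 -m jog '[[0,0,0,-0.3,0,0,0],[0,0,0,-0.6,0,0,0],[0,0,0,-0.8,0,0,0],[0,0,0,-1.0,0,0,0],[0,0,0,-1.2,0,0,0],[0,0,0,-1.4,0,0,0],[0,0,0,-1.6,0,0,0],[0,0,0,-1.6,0,0,0]]'; python3 - <<'E'
from h import *
go(-29,36,199)
snap('side','s2')
k=knob('side',np.load('pics/s2.npy'),C+F*-5+L*37,zlo=150,r=45); print(len(k),sel(k.mean(0)),k[:,2].max())
cv2.imwrite('pics/c2.png',cv2.resize(cv2.imread('pics/s2.png')[100:330,200:440],None,fx=2.5,fy=2.5,interpolation=2))
E
```

```text
time_s: 2.87
tool_pos: [537.0, 62.3, 200.1]
eef_rot: [0.0, 0.046, 0.999, 0.0]
contact_force: [-1.4, 0.3, 1.3]
width: 0.0
gripper_force: 0.8
2.8667 [-35.2  37.  200.1] turn [0.   0.01 0.01] shift [-0.25 -0.04  0.05]
601 [-13.7  23.9 200.7] 224.96933409115604
```

View pics/c2.png

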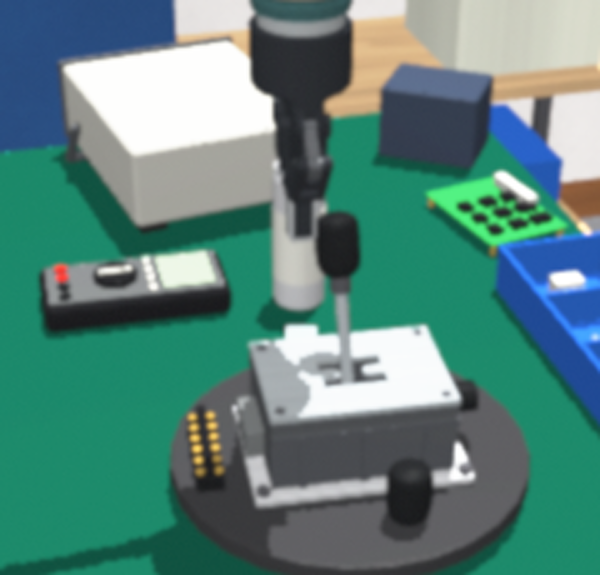

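The fingertip touches the rear of the knob at about (315,235) in the crop, and the lever is close to upright fore-and-aft. I'll measure the tilt from the stem.

```bash
cat >> h.py <<'E'
def tilt(n='side',f=None):
    d=snap(n,f)[1]; W=cloud(n,d); S=W-np.array([*C,0]); fo=S[...,:2]@F; le=S[...,:2]@L; z=W[...,2]
    m=(z>112)&(z<163)&(abs(fo)<55)&(abs(le)<60)
    # view line: camera is at right, stem surface ~5 mm nearer
    cam=np.array(optics.camera_params(n)['cam_to_world'])[:3,3]; v=cam[:2]-C; v/=np.hypot(*v)
    fo=fo-5*(v@F); le=le-5*(v@L)
    h=z-55; a=np.median(fo[m]/h[m]); b=np.median(le[m]/h[m])
    print('stem n',m.sum(),'fore_aft',round(np.arctan(a),3),'cross',round(-np.arctan(b),3),'knob fore/left',np.round([150*np.sin(np.arctan(a)),150*np.sin(np.arctan(b))],1))
E
python3 - <<'E'
from h import *
tilt('side','s3')
W=cloud('side',np.load('pics/s3.npy')); S=W[...,:2]-C; f=S@F;l=S@L;z=W[...,2]
for lo in range(115,225,10):
    m=(z>lo)&(z<lo+10)&(abs(f)<50)&(abs(l)<60); print(lo,m.sum(),np.round([f[m].min(),f[m].max(),np.median(f[m]),np.median(l[m])],1) if m.any() else '')
E
```

```text
stem n 122 fore_aft -0.059 cross -0.249 knob fore/left [-8.9 36.9]
115 25 [-9.4 -0.4 -5.7 10. ]
125 25 [-10.1   0.3  -5.2  14. ]
135 26 [-10.5  -1.6  -6.3  17.7]
145 22 [-10.1  -1.6  -6.4  19.8]
155 27 [-13.6   0.6  -7.   20.9]
165 38 [-15.5   0.9  -7.9  20.8]
175 47 [-24.2   8.7 -10.   20.4]
185 83 [-25.    9.1 -11.1  18. ]
195 93 [-25.8   9.5  -9.9  20.7]
205 128 [-48.1   6.7 -17.2  24.1]
215 172 [-48.1   7.6 -14.9  28.2]
```

```bash
python3 -m jog '[[0,0,0,-0.15,0,0,0],[0,0,0,-0.3,0,0,0],[0,0,0,-0.35,0,0,0],[0,0,0,-0.35,0,0,0]]'; python3 - <<'E'
from h import *
tilt('side','s4');go(-50,90,199)
E
```

```text
time_s: 3.3
tool_pos: [544.9, 61.6, 200.2]
eef_rot: [0.0, 0.046, 0.999, 0.0]
contact_force: [-1.8, 0.2, 1.6]
width: 0.0
gripper_force: 0.9
stem n 125 fore_aft -0.015 cross -0.24 knob fore/left [-2.2 35.6]
3.35 [-27.3  37.  200.2] turn [0.   0.   0.02] shift [0.9  2.12 0.05]
```

```bash
python3 -m jog '[[0,0,0,0.6,0,0,0],[0,0,0,0.9,0.5,-0.1,0],[0,0,0,0.9,1.5,-0.1,0],[0,0,0,0.5,2.1,-0.1,0],[0,0,0,-0.5,2.1,-0.1,0],[0,0,0,-1.0,2.1,-0.1,0],[0,0,0,-1.0,2.1,-0.1,0],[0,0,0,-1.0,2.1,-0.1,0]]'; python3 - <<'E'
from h import *
go(-1,65,202);tilt('side','s5')
E
```

```text
time_s: 4.02
tool_pos: [574.2, 112.3, 202.4]
eef_rot: [-0.0, 0.045, 0.999, 0.0]
contact_force: [0.1, 0.2, -0.6]
width: 0.001
gripper_force: 0.0
4.0167 [ -2.7  90.2 202.4] turn [ 0.   -0.    0.02] shift [-0.07 -1.01  0.02]
stem n 122 fore_aft -0.016 cross -0.247 knob fore/left [-2.4 36.7]
```

```bash
python3 -m jog '[[0,0,0,0,-0.3,0,0],[0,0,0,0,-0.6,0,0],[0,0,0,0,-0.8,0,0],[0,0,0,0,-1,0,0],[0,0,0,0,-1.2,0,0],[0,0,0,0,-1.4,0,0],[0,0,0,0,-1.6,0,0],[0,0,0,0,-1.8,0,0],[0,0,0,0,-2,0,0],[0,0,0,0,-2.2,0,0]]'; python3 - <<'E'
from h import *
go(-1,0,202);tilt('side','s6')
E
```

```text
time_s: 4.9
tool_pos: [571.4, 58.3, 207.2]
eef_rot: [0.004, 0.046, 0.999, 0.002]
contact_force: [-2.3, 5.9, 20.9]
width: -0.0
gripper_force: 11.4
4.9 [ -0.6  36.2 207.2] turn [0.05 0.09 0.02] shift [ 0.02 -1.45  0.2 ]
stem n 112 fore_aft -0.009 cross -0.071 knob fore/left [-1.3 10.6]
```

An upward force of 21 N means the gripper's knuckle is riding on the knob's top. I'll back off, raise the tool and look.

```bash
python3 -m jog '[[0,0,0,0,0.3,0,0],[0,0,0,0,0.8,0,0],[0,0,0,0,1.2,0,0],[0,0,0,0,1.2,0,0]]'; python3 - <<'E'
from h import *
go(-1,65,202);tilt('side','s7')
W=cloud('side',np.load('pics/s7.npy')); S=W[...,:2]-C; f=S@F;l=S@L;z=W[...,2]
for lo in range(165,300,8):
    m=(z>lo)&(z<lo+8)&(abs(f)<60)&(l>-30)&(l<140); print(lo,m.sum(),np.round([f[m].min(),f[m].max(),l[m].min(),l[m].max()]) if m.any() else '')
cv2.imwrite('pics/c7.png',cv2.resize(cv2.imread('pics/s7.png')[80:280,230:430],None,fx=3,fy=3,interpolation=2))
E
```

```text
time_s: 5.28
tool_pos: [571.7, 87.8, 202.3]
eef_rot: [-0.0, 0.045, 0.999, 0.0]
contact_force: [-0.7, -0.3, 0.0]
width: 0.001
gripper_force: 0.0
5.2833 [ -3.   65.6 202.3] turn [ 0.   -0.01  0.03] shift [-0.08 -0.02  0.01]
stem n 116 fore_aft 0.004 cross -0.128 knob fore/left [ 0.6 19.1]
165 37 [-8.  8.  3. 14.]
173 19 [-12.   7.   4.  12.]
181 45 [-16.  15.  -2.  15.]
189 71 [-17.  18.  -4.  20.]
197 76 [-17.  18.  -3.  21.]
205 90 [-17.  17.  -2.  71.]
213 115 [-17.  18.  -1.  70.]
221 151 [-16.  15.   2.  70.]
229 47 [-16.   6.  47.  74.]
237 42 [-16.   6.  48.  70.]
245 14 [-18.   1.  38.  75.]
253 63 [-19.   8.  29. 101.]
261 37 [-19.   6.  23.  89.]
269 58 [-22.   7.  16. 114.]
277 75 [-22.   7.   9. 116.]
285 77 [-22.  13.   4.  75.]
293 117 [-24.  13.   0. 121.]
```

View pics/c7.png

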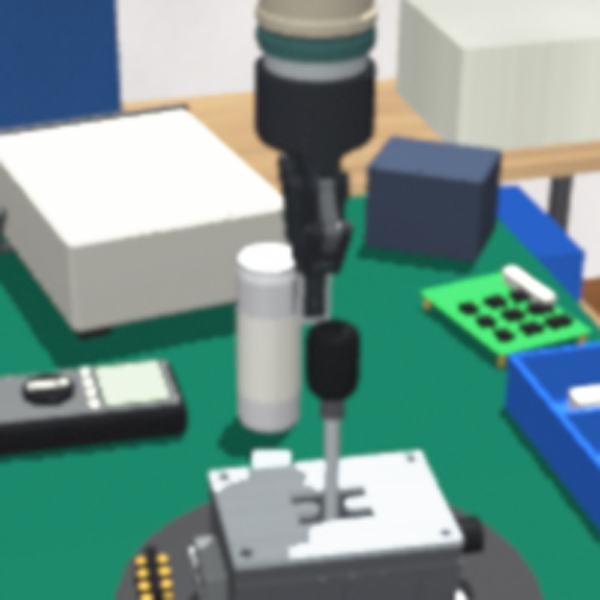

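The knuckles spread in the closing direction, while the tool's x side is flat. I'll turn the tool a quarter so that the flat side faces the knob.

```bash
python3 -c "
from h import *
print(arm.state()['q'])"; python3 -m jog '[[0,0,0,0,1,0,0],[0,0,1,0,1,0,0],[0,0,18,0,1,0,0],[0,0,18,0,1,0,0],[0,0,18,0,1,0,0],[0,0,18,0,1,0,0],[0,0,18,0,1,0,0],[0,0,18,0,1,0,0],[0,0,18,0,1,0,0],[0,0,18,0,1,0,0],[0,0,18,0,1,0,0],[0,0,18,0,1,0,0]]'; python3 -c "
from h import *
print(arm.state()['q'][5]);go(0,65,205)"
```

```text
[ 3.10647753e-02  2.93503526e-01  1.53246423e+00 -6.63974089e-04
  1.31695690e+00 -1.44987660e+00]
time_s: 6.33
tool_pos: [573.8, 110.8, 201.8]
eef_rot: [-0.0, 0.657, 0.754, -0.001]
contact_force: [0.2, 0.2, -0.0]
width: 0.004
gripper_force: 0.0
-0.06370515870010393
6.3333 [ -3.   88.7 201.8] turn [-3.000e-02 -1.000e-02 -1.538e+01] shift [-0.95 -0.1  -0.13]
```

```bash
python3 -m jog '[[0,0,2.5,0,0,-0.1,0],[0,0,2.5,0,0,-0.1,0],[0,0,2.5,0,0,-0.1,0],[0,0,2.5,0,0,-0.1,0]]'; python3 -c "
from h import *
go(1,40,205)"
```

```text
time_s: 6.67
tool_pos: [573.9, 111.0, 204.6]
eef_rot: [-0.0, 0.733, 0.681, -0.001]
contact_force: [0.5, 0.2, 0.3]
width: -0.001
gripper_force: 0.0
6.6667 [ -2.9  88.9 204.6] turn [ -0.02  -0.   -17.78] shift [-1.96  0.12 -0.02]
```

```bash
python3 -m jog '[[0,0,0,-0.4,0.1,0,0],[0,0,0,-0.8,0.1,0,0],[0,0,0,-1.2,0.1,0,0],[0,0,0,-1.4,0.1,0,0],[0,0,0,-1.6,0.1,0,0],[0,0,0,-1.8,0.1,0,0],[0,0,0,-2,0.1,0,0],[0,0,0,-2.2,0.1,0,0],[0,0,0,-2.4,0.1,0,0]]'; python3 -c "
from h import *
go(0,0,202);tilt('side','s8')"
```

```text
time_s: 7.42
tool_pos: [572.4, 51.5, 205.6]
eef_rot: [0.0, 0.733, 0.68, 0.001]
contact_force: [-0.5, 3.3, 2.0]
width: 0.0
gripper_force: 1.4
7.4167 [  1.1  29.6 205.6] turn [  0.02   0.   -17.8 ] shift [-1.18 -0.06  0.14]
stem n 106 fore_aft 0.001 cross 0.001 knob fore/left [ 0.2 -0.2]
```

```bash
python3 -m jog '[[0,0,0,-0.2,0,0,0],[0,0,0,-0.4,0,0.1,0],[0,0,0,-0.6,0,0.1,0],[0,0,0,-0.8,0,0.1,0],[0,0,0,-1,0,0.15,0],[0,0,0,-1.15,0,0.15,0],[0,0,0,-1.25,0,0.15,0],[0,0,0,-1.25,0,0.15,0]]'; python3 -c "
from h import *
go(0,0,202);tilt('side','s9')"
```

```text
time_s: 8.13
tool_pos: [569.5, 19.5, 201.1]
eef_rot: [-0.0, 0.734, 0.68, -0.001]
contact_force: [0.5, 0.7, -0.6]
width: 0.002
gripper_force: 0.3
8.1333 [  1.1  -2.6 201.1] turn [-1.000e-02  0.000e+00 -1.781e+01] shift [ 0.11 -0.04 -0.04]
stem n 99 fore_aft -0.007 cross 0.213 knob fore/left [ -1.1 -31.7]
```

```bash
python3 -m jog '[[0,0,0,-0.1,0,0,0],[0,0,0,-0.2,0,0,0],[0,0,0,-0.2,0,0,0]]'; python3 -c "
from h import *
tilt('side','s10')"; python3 -m jog '[[0,0,0,1,0,0,0],[0,0,0,1,-1,0,0],[0,0,0,0.6,-2.5,0,0],[0,0,-2,0,-3.4,0,0],[0,0,-18,-0.5,-3.4,0,0],[0,0,-18,-0.9,-3.4,0,0],[0,0,-18,-1.2,-3.4,0,0],[0,0,-18,-1.2,-3.4,0,0],[0,0,-18,-1.2,-3.4,0,0],[0,0,-18,-1.2,-3.4,0,0],[0,0,-18,-1.2,-3.4,0,0],[0,0,-18,-1.2,-3.4,0,0]]'; python3 -c "
from h import *
tilt('side','s11');go(-60,-37,198)"
```

```text
time_s: 8.43
tool_pos: [569.0, 15.3, 201.1]
eef_rot: [-0.0, 0.733, 0.68, -0.0]
contact_force: [-0.1, 2.1, -1.7]
width: -0.001
gripper_force: 0.6
stem n 97 fore_aft -0.004 cross 0.244 knob fore/left [ -0.6 -36.2]
time_s: 9.48
tool_pos: [482.2, -8.8, 201.6]
eef_rot: [0.0, 0.255, 0.967, -0.001]
contact_force: [-0.5, -1.1, -0.4]
width: 0.003
gripper_force: 0.0
stem n 95 fore_aft -0.006 cross 0.24 knob fore/left [ -0.9 -35.7]
9.5333 [-83.2 -38.7 201.6] turn [-0.02  0.   -4.8 ] shift [-0.82  0.44  0.14]
```

```bash
python3 -m jog '[[0,0,-1.4,0,0,0,0],[0,0,-2.8,0,0,0.1,0],[0,0,-4.8,0,0,0.1,0],[0,0,-4.8,0,0,0.1,0],[0,0,-4.8,0,0,0.1,0],[0,0,-4.8,0,0,0.1,0]]'; python3 -c "
from h import *
go(10,-37,195)"
```

```text
time_s: 10.03
tool_pos: [482.3, -8.4, 199.0]
eef_rot: [0.0, 0.053, 0.999, -0.0]
contact_force: [-0.4, -1.2, -0.4]
width: 0.001
gripper_force: 0.0
10.0333 [-83.1 -38.4 199. ] turn [-0.01  0.   -0.15] shift [-3.72  0.1   0.16]
```

```bash
python3 -m jog '[[0,0,0,-0.6,0,0,0],[0,0,0,-1.2,0,0,0],[0,0,0,-1.8,0,0,0],[0,0,0,-2.1,0,0,0],[0,0,0,-2.3,0,0,0],[0,0,0,-2.5,0,0,0.0],[0,0,0,-2.7,0,0.1,0],[0,0,0,-2.9,0,0.15,0],[0,0,0,-3.1,0,0.2,0],[0,0,0,-3.3,0,0.25,0],[0,0,0,-3.5,0,0.3,0],[0,0,0,-3.6,0,0.3,0]]'; python3 -c "
from h import *
tilt('side','s12');go(20,-37,190)"
```

```text
time_s: 11.03
tool_pos: [572.5, -17.2, 191.1]
eef_rot: [0.0, 0.051, 0.999, 0.0]
contact_force: [-1.7, 0.4, 0.6]
width: 0.002
gripper_force: 1.2
stem n 110 fore_aft 0.217 cross 0.244 knob fore/left [ 32.2 -36.3]
11.0833 [  7.8 -38.9 191.1] turn [ 0.    0.   -0.12] shift [-0.49  0.08  0.04]
```

```bash
python3 -m jog '[[0,0,0,-0.15,0,0,0],[0,0,0,-0.3,0,0,0],[0,0,0,-0.45,0,0.1,0],[0,0,0,-0.6,0,0.1,0],[0,0,0,-0.7,0,0.1,0],[0,0,0,-0.75,0,0.1,0],[0,0,0,-0.75,0,0.1,0]]'; python3 -c "
from h import *
tilt('side','s13')"
```

```text
time_s: 11.67
tool_pos: [590.7, -19.4, 188.5]
eef_rot: [-0.0, 0.051, 0.999, -0.0]
contact_force: [-1.4, 0.6, -1.0]
width: -0.002
gripper_force: 1.0
stem n 126 fore_aft 0.338 cross 0.241 knob fore/left [ 49.8 -35.8]
```

Next, small steps up to the stop, watching the force.

```bash
python3 -m jog '[[0,0,0,-0.08,0,0,0],[0,0,0,-0.16,0,0,0],[0,0,0,-0.2,0,0,0],[0,0,0,-0.2,0,0,0]]'; python3 -c "
from h import *
tilt('side','s14')"
```

```text
time_s: 12.05
tool_pos: [595.5, -19.8, 188.9]
eef_rot: [-0.0, 0.051, 0.999, -0.0]
contact_force: [-3.5, -0.2, -0.3]
width: -0.0
gripper_force: 1.4
stem n 126 fore_aft 0.363 cross 0.241 knob fore/left [ 53.2 -35.8]
```

```bash
python3 -m jog '[[0,0,0,-0.04,0,0,0],[0,0,0,-0.08,0,0,0],[0,0,0,-0.08,0,0,0]]'; python3 -m jog '[[0,0,0,0.3,0,0,0],[0,0,0,1,0,0,0],[0,0,0,2,0,-0.5,0],[0,0,0,3,0,-2,0],[0,0,0,4,0,-3.5,0],[0,0,0,5,0,-4,0],[0,0,0,5,0,-4,0],[0,0,0,5,0,-4,0],[0,0,0,5,0,-4,0]]'; python3 - <<'E'
from h import *
tilt('side','s15')
snap('top','t15')
cv2.imwrite('pics/c15.png',cv2.imread('pics/s15.png'))
E
```

```text
time_s: 12.35
tool_pos: [596.2, -19.9, 188.6]
eef_rot: [-0.002, 0.051, 0.999, -0.0]
contact_force: [-6.7, -0.7, 0.6]
width: 0.001
gripper_force: 2.7
time_s: 13.1
tool_pos: [474.2, -7.1, 289.2]
eef_rot: [0.002, 0.051, 0.999, 0.0]
contact_force: [0.3, -0.1, -1.0]
width: -0.0
gripper_force: 0.0
stem n 129 fore_aft 0.361 cross 0.241 knob fore/left [ 53.  -35.8]
```

View pics/c15.png

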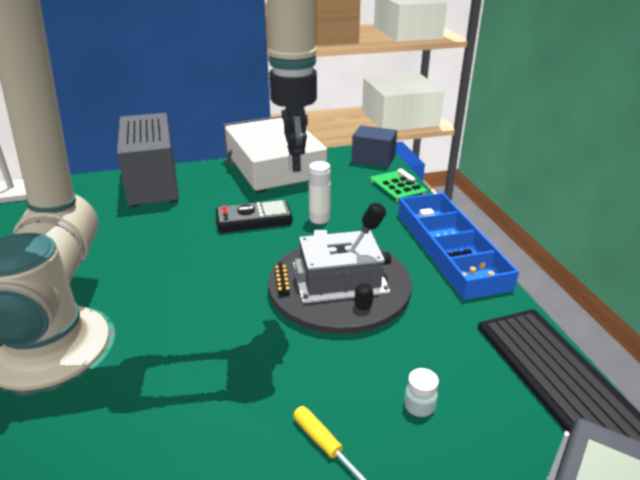

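The knob at (374,214) leans forward and right. The force rose at the stop, so the lever is home in third. The loose things stand where they were, and the tool is clear. I'll hand in now.

```bash
python3 -m jog '[[0,0,0,0,0,0,0],[0,0,0,0,0,0,0]]' >/dev/null; python3 -c "
from h import *
print(hand_in())"
```

```text
the job is handed in; nothing more can be done
None
```

The lever is in third and the job is handed in: the last camera reading was about 0.36 rad fore-and-aft and 0.24 rad cross, the loose things looked unmoved, and the gripper briefly rode on the knob top at about 22 N on the way across (no verdict came back).

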